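Refit the key safe's turn knob on its splined spindle and hold it home

ROBOT

A 7-joint arm with a two-finger parallel gripper is mounted at the origin on the work surface. World frame = base frame: x ahead of the robot, y to its left, z up, the work surface at z = 0. Lengths are in mm, angles in rad, forces in N, time in s.
With the tool pointing down it reaches from about 400 to 875 mm from the base axis. Payload 4.4 kg.
Tool frame: the origin (TCP) lies at the very end of the fingers, on their centre line; the grasp point (between the pads) lies 19 mm behind it; z points along the fingers, y is the line along which they close (so a half turn about z gives the same grasp; the last joint's range is limited). The gripper opens to 85 mm and grips with 20 to 120 N. Pads are 22 mm wide; open, the fingers measure 114 mm over their backs; the gripper's body (76 mm by 85 mm) begins 54 mm behind the grasp point. The pads swing forward as they close: fully open they stand 13 mm farther back than shut.
Start: joints at [1.071, 0.628, 0.038, 1.517, -0.027, 0.996, -0.02], TCP at [273.237, -589.796, 231.313] pointing down, gripper open.
Joint ranges: [-3.06, 3.06], [-0.37, 2.12], [-1.25, 1.32], [0.18, 2.47], [-1.1, 4.24], [0.23, 1.98], [-2.94, 2.94]. Speed limits (rad/s): [2.57, 2.57, 3.14, 3.14, 3.14, 3.14, 3.14].

INTERFACE

Orientations are given as a unit quaternion [x, y, z, w].
In Python, from cell import sense, snapshot, finish_job, search_frame gives the robot as it stands.
- The arm moves only by the tool step_arm, never from a script. Its argument "commands" is one flat list of numbers, 4 for each row, row after row: the shift along the world's x, y, z in m, then the turn about the world's z in degrees. In form: [tx, ty, tz, roll, tx, ty, tz, roll, ...]. A call has 1 to 8 rows; each row shifts and turns the commanded pose from where the row before left it; what a row does not reach is not made up. A row lasts 1/10 s, in which the tool goes at most 50 mm and 8.59 degrees, less where a joint would pass 70% of its speed; a pose out of reach is approached as far as the arm can. A call is refused whole if a number of a shift passes 0.05 or a number of a turn 8.59, either way. A call with a gripper value outside its range is refused whole. "jaw" is the opening, from -1 (shut) to 1 (fully open), set as the call begins (left out, the last holds). The fingers move at their own pace and stop on an object; "grip_force" is the grip in N (left out, the last holds). Time passes only in rows, so rows that do not move let the fingers close. It gives the time, the measured TCP pose, the force, the opening and the grip force at its end, in the units of the state.
- sense(): the state, without advancing time (a new reading comes with each control period).
- snapshot(name): name is "side" or "top"; returns a dict with "pixels" (384x512x3 uint8, blue, green, red), "depth" (384x512 float32, mm along the optical axis (not along the pixel's ray), 0 where there is no reading), "fx", "fy", "cx", "cy" (pixels), "R" (3x3) and "t" (3): a world point X has camera coordinates R X + t. Camera axes: x right, y down, z forward; pixel columns grow to the right and rows downward; lengths in mm; the calibration is good to about 2 mm. A picture is of the moment at which its call begins.
- finish_job(): hands the job in; it is judged then, once.
Trained networks look in the newest picture that a camera, given by its name, has taken for a name from the list of things; names that differ only in an ending like _2 or _b are one class to them, and where a whole thing is asked for, a point or a joint stands for the part that bears it (a point fixed in the world has none). Each returns a list of dicts, best first, with "conf" (0 to 1); they miss things now and then, are a little off and sometimes report something else, mostly with a low value. They report only what shows in the picture. A call takes as long as a camera call. They do not tell look-alikes from the thing itself.
- search_frame(thing, camera): "point" ([x, y, z] in mm, in world coordinates, good to about 4 mm: the middle of the surface that is visible of it).
The state is a dict: "time": time; "joints": joint angles; "joint_velocities": joint speeds; "effort": joint torques, N m; "tcp_pos": TCP position; "ee_rot": TCP orientation; "ft_force": force on the tool from outside, world axes, zero at the start; "wrist_torque": the same for the moment, N m; "width": finger opening in mm; "grasp_force": force on a finger pad.
Only numpy, scipy, OpenCV 4.12 (cv2) and the standard library are available. Lean on these libraries where they do the work, as an engineer would, in place of code of your own. Each camera call takes 0.05 s, during which the arm holds its last target. There are 200 camera calls.

TASK

The turn knob of the key safe is to go back on: first lift the padlock that someone hung over the safe's lock spindle and set it down gently, flat on the ledge. Then take the knob, turn it until its cross-shaped socket meshes with the spindle's splines, slide it on and push it fully home against the spring rose, and finish while still gripping the knob and pressing it fully down, so that the grub screw can be tightened. Leave the dish, the bell, the flat key and the fob where they are.

Things in the scene. Friction and masses are not known exactly. Their poses are not given: they have to be found in the camera images.
- safe: Fixed grey steel key safe, a box 204 x 224 mm (its x, y) and 90 mm high, standing on the ledge; origin: centre of its underside. Its lock spindle stands upright on the lid, 40 mm from the lid's centre towards the safe's -x side. Just for looks: a deposit slot near the +x edge of the lid.
- spindle_tip (a point): Upper end, on the axis, of the lock spindle upright on the safe's lid: 21 mm above the lid, 111 mm above the ledge. Bright steel, a cross in section: four splines, 18 mm tip to tip, 6 mm wide, the top 2.5 mm tapered by 1.5 mm all round. The point's x and y run along the splines, z up. It starts turned to any angle and is stiff: takes 0.5 N m to turn.
- rose (a joint): How far the round black spring rose (40 mm across, round the spindle, on a 46 mm escutcheon 2 mm thick) is pushed down, m: 0 = up, its top 8 mm above the lid; 0.005 = at its bottom stop, 3 mm above the lid. The spring takes 4 N to start and 12 N at the bottom and lifts the knob again when the push ends.
- knob: Loose satin metal turn knob, 50 mm tall, 0.13 to 0.21 kg, standing upright on the ledge left or right of the safe. Round skirt 40 mm across, 22 mm high, with a grip bar on it. Origin: centre of the underside, at the mouth of the socket; x along the bar, z up. On reaching the rose 13 mm of spline are engaged; fully home, the underside is 18 mm below the spindle's tip.
- knob_grip (a point): Middle of the knob's grip bar, 36 mm above its underside. The bar is 40 mm long (along x), 16 mm thick (y), and reaches from 22 to 50 mm above the underside. Under it, the socket: a cross 20 mm deep with slots along x and y, 19.6 mm tip to tip, 7.6 mm wide, the mouth widened by 1.5 mm all round. So it meshes in four positions, the bar along a pair of splines.
- padlock: Loose stainless combination padlock, 27 mm thick, 0.28 to 0.46 kg, lying flat, dial up, on the lid with its shackle round the spindle. Origin: in the shackle's opening, level with the underside. The body reaches from x = 27 to 75 mm and is 46 mm wide (y). The shackle, 8 mm bar at 13.5 mm height, reaches to x = -22 mm; its opening is 30 mm wide.
- padlock_body (a point): Centre of the padlock's body, 51 mm from its origin along the padlock's x, at half its thickness (13.5 mm above its underside). Same axes as the padlock.
- dish: White ceramic dish, 100 mm across, 28 mm high, heavy, on the ledge on the other side of the safe from the knob; origin: centre of its underside. Leave it.
- bell: Small frosted glass bell, 62 mm across, 86 mm tall, to the left of the safe's far half; origin: centre of its underside. Leave it.
- flatkey: Silver flat key, 57 mm long along its x, 24 mm wide, 3 mm thick, lying in front of the safe (towards the robot), to the right; origin: on its underside, near the middle. Leave it.
- fob: Purple silicone fob with a ring, 65 mm long along its x, 36 mm wide, 8 mm thick, lying in front of the safe, to the left; origin: centre of its round part, on the underside. Leave it.
There are look-alikes about, which are no part of the job. Of the things like the padlock, leave any that is blue; of the rest the larger one is meant.

How it is judged (in metres and radians):
On the way, in this order (a step that is already met when the one before it is completed fails the run):
1. the padlock lies flat on the ledge, let go (height (world z) of padlock below 0.006 m and angle between padlock's own z axis and vertical below 0.12 rad and linear speed of padlock below 0.02 m/s and contact force between padlock and the fingers below 0.2 N), for 0.2 s.
2. the knob's socket is meshed on the spindle's splines (z of knob in the frame of spindle_tip below -0.006 m and horizontal distance between knob and spindle_tip below 0.004 m and angle between knob's own z axis and vertical below 0.12 rad), for 0.1 s.
At the end, for the whole second after the job is handed in: Padlock flat on the ledge (within 6 mm, 7 degrees), let go, at rest. Knob meshed, centred within 3 mm, upright within 4.5 degrees, its underside at least 16.5 mm below the spindle tip (18 is home), rose pressed over 4 of its 5 mm, still gripped (grasp point within 22 mm of the bar's middle) (all of step 1 and z of knob in the frame of spindle_tip below -0.0165 m and horizontal distance between knob and spindle_tip below 0.003 m and angle between knob's own z axis and vertical below 0.08 rad and (angle between the x axis of knob and the x axis of spindle_tip, either way round below 0.17 rad or angle between the x axis of knob and the x axis of spindle_tip, either way round above 1.4 rad) and value of joint rose above 0.004 m and contact force between knob and the fingers above 3 N and distance between the grasp point and knob_grip below 0.022 m); the arm keeps its last pose, push and grip.
It fails at once if the dish is shifted by more than 3 cm (distance of dish from where it was at the start of the episode above 0.03 m).
It fails at once if the glass bell is shifted by more than 3 cm or tipped (distance of bell from where it was at the start of the episode above 0.03 m or angle between bell's own z axis and vertical above 0.5 rad).
It fails at once if the flat key is shifted by more than 3 cm (distance of flatkey from where it was at the start of the episode above 0.03 m).
It fails at once if the fob is shifted by more than 3 cm (distance of fob from where it was at the start of the episode above 0.03 m).
It fails at once if the padlock is dropped or thrown (moves faster than 0.6 m/s out of the gripper) (linear speed of padlock above 0.6 m/s and contact force between padlock and the fingers below 0.1 N).
It also fails if it takes over 67 s, if anything falls off the work surface, if the arm or the gripper's body presses on something with over 40 N, if the wrist force passes 120 N, or if a joint passes its speed limit or range.

## Working session

There is one attempt and no reset: what is moved stays moved. The work goes in short steps, Python scripts to look and compute and a tool call to move; the robot and the scene stay as the last step left them, time stands still between calls to the robot, and variables do not carry over. Pictures are saved under pics/ and viewed, at most 10 in all, crops included, and the job is handed in when it is done.

Besides the shell and the picture viewer there is one more tool, called after ">>>" by a JSON object that holds its "method" and its "body". step_arm: Moves the arm, as the interface text tells. Its arguments: {"type":"object","properties":{"commands":{"type":"array","items":{"type":"number"}},"jaw":{"type":"number"},"grip_force":{"type":"number"}},"required":["commands"]}

```bash
mkdir -p pics; python3 - <<'E'
from cell import *
import cv2
for c in ("top","side"):
    s=snapshot(c); cv2.imwrite(f"pics/{c}0.png",s["pixels"])
    for n in ["safe","spindle_tip","knob","knob_grip","padlock","dish","bell","flatkey","fob"]:
        print(c,n,[([round(float(v)) for v in d["point"]],round(d["conf"],2)) for d in search_frame(n,c)])
s=sense();print(s["time"],s["tcp_pos"],s["ee_rot"],s["width"])
E
```

```text
top safe [([622, -33, 93], 0.59)]
top spindle_tip []
top knob [([470, -302, 21], 0.55)]
top knob_grip [([471, -302, 21], 0.61)]
top padlock [([615, 183, 26], 0.75), ([446, -16, 20], 0.67), ([622, -15, 119], 0.64)]
top dish [([504, 319, 12], 0.75)]
top bell [([650, 292, 35], 0.81)]
top flatkey [([376, -133, 4], 0.64)]
top fob [([361, 50, 8], 0.51)]
side safe [([624, 28, 86], 0.73)]
side spindle_tip []
side knob [([479, -291, 26], 0.69)]
side knob_grip [([471, -292, 22], 0.59)]
side padlock [([620, 192, 24], 0.91), ([625, -4, 112], 0.66), ([446, -12, 10], 0.56)]
side dish [([504, 308, 16], 0.96)]
side bell [([656, 305, 34], 0.93)]
side flatkey []
side fob []
1.0 [ 273.23535548 -589.76915095  231.32059164] [ 9.76567464e-01  2.15211497e-01  1.34292528e-05 -8.31339639e-06] 85.30059676305486
```

View pics/top0.png

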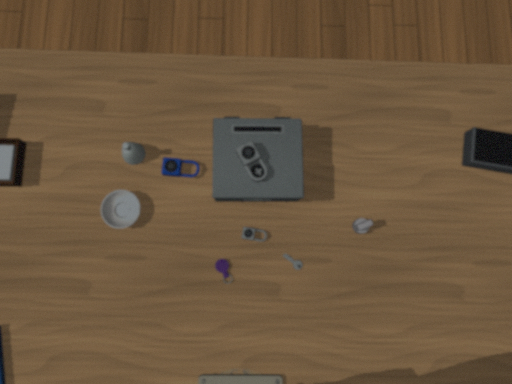

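View pics/side0.png

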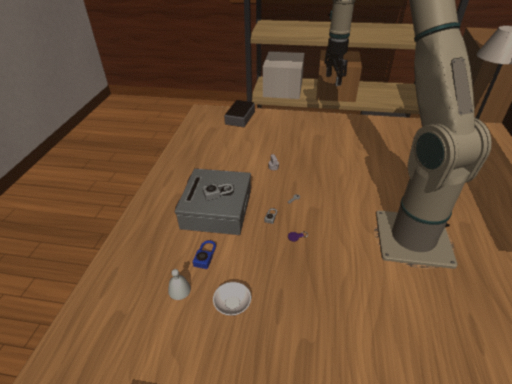

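The top view shows the safe around pixel (258,158), with the target padlock on its lid at (253,162). The blue padlock (182,168) and the small one (255,234) are decoys. The knob is at (363,226), the dish at (121,209) and the bell at (133,153). I'll zoom in next.

```bash
cat > h.py <<'E'
from cell import *
import cv2, numpy as np
def cloud(s):
    v,u=np.mgrid[0:384,0:512]; d=s["depth"].astype(float)
    P=np.stack([(u-s["cx"])/s["fx"]*d,(v-s["cy"])/s["fy"]*d,d],-1)
    return (P-s["t"])@s["R"]     # world, mm
def proj(s,X):
    c=s["R"]@np.array(X,float)+s["t"]; return c[0]/c[2]*s["fx"]+s["cx"],c[1]/c[2]*s["fy"]+s["cy"]
def crop(s,u0,u1,v0,v1,w):
    p=s["pixels"][v0:v1,u0:u1]; k=w/(u1-u0)
    return cv2.convertScaleAbs(cv2.resize(p,None,fx=k,fy=k,interpolation=cv2.INTER_CUBIC),alpha=1.3,beta=20)
E
python3 - <<'E'
from h import *
s=snapshot("top"); W=cloud(s)
a=crop(s,205,310,110,210,400); b=crop(s,340,390,200,250,400)
b=b[:a.shape[0]]; a=a[:b.shape[0]]
cv2.imwrite("pics/c1.png",np.hstack([a,b]))
print(s["fx"],s["R"],s["t"])
np.set_printoptions(linewidth=250)
z=W[...,2]
print("lid-local heights"); print(np.round(z[140:185:1,232:276:1]-90).astype(int)[::2])
print("knob");print(np.round(z[216:238,350:376]).astype(int))
for u,v in [(215,120),(300,120),(215,195),(300,195),(258,172)]: print(u,v,W[v,u].round())
m=(z>80)&(z<96)
m[:110]=0;m[205:]=0;m[:,:205]=0;m[:,310:]=0
r=cv2.minAreaRect(W[m][:,:2].astype(np.float32));print(r, z[m].mean())
m=(z>14)&(z<70); m[:205]=0;m[245:]=0;m[:,:340]=0;m[:,385:]=0
print(W[m].mean(0),m.sum(),cv2.minAreaRect(W[m][:,:2].astype(np.float32)))
m&=z>34
print(W[m].mean(0),m.sum(),cv2.minAreaRect(W[m][:,:2].astype(np.float32)))
E
```

```text
399.990376654387 [[ 0.01446189 -0.99921615  0.03685027]
 [-0.98569844 -0.02043521 -0.1672752 ]
 [ 0.16789713 -0.03390414 -0.98522133]] [-25.04421474 555.56444748 969.89054111]
lid-local heights
[[  3   2   0 ...   1   2  -2]
 [ -3   2  -2 ...   2   1   1]
 [  1   1  -1 ...   1  -2   1]
 ...
 [  1   1   3 ...  -1  -4  -2]
 [  1  -1  -2 ...   1  -1   1]
 [959  -1  -3 ...   1  -1  -3]]
knob
[[   1   -2    1    1    3   -1    3   -2    0    4    0    1    2    0    2   -2   -5    2    1   -6    1   -1    0   -1    1   -3]
 [   0    1    2    3    1   -2   -4    0    2    0    1    2    2   -3   -3   -3    0    1    2    5   -4   -1   -1   -1    1   -1]
 [   0    2    1   -1    1   -3    2   -1    0   -1   25   22   23    0   -1    3   -1   -1   -1    1    2    1    1    2   -3    4]
 [   0    0   -1   -1   -4    1    8   20   23   24   22   23   22   22   21    3   -1    2   -2   -1    4   -1    1   -2   -1    0]
 [   5    4   -1    2    3   17   19   22   23   21   26   21   23   21   24   21   24   50   48   50   49   -1    0    0   -3    1]
 [  -1    1   -4   -1   13   19   24   24   
[... 2066 characters left out ...]
1    2    2    1]
 [   1   -1    1    1    1   -1   -3    1    1    1   -2    1    0    0   -2    0   -2    1    1    5    0    1   -1    3    2   -2]]
215 120 [725.  76.  91.]
300 120 [ 731. -138.   89.]
215 195 [535.  71.  89.]
300 195 [ 540. -136.   89.]
258 172 [590. -32. 110.]
((634.8856201171875, -30.498992919921875), (209.8675537109375, 224.1470184326172), 1.3438116312026978) 90.02519735487733
[ 473.38206144 -303.1566274    35.71596125] 214 ((473.6376647949219, -306.04656982421875), (39.65549087524414, 38.06022644042969), 65.4476089477539)
[ 473.03348785 -303.51320959   48.56161884] 111 ((473.920166015625, -305.6319580078125), (15.890271186828613, 40.52640151977539), 21.7598876953125)
```

View pics/c1.png

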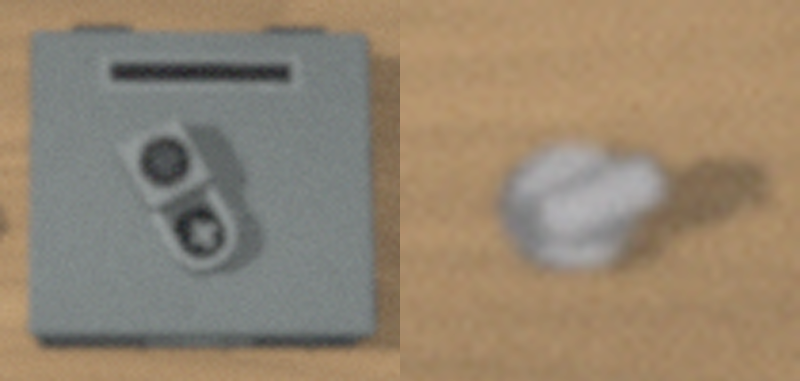

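```bash
cat >> h.py <<'E'
def avg(c,n):
    S=[snapshot(c) for _ in range(n)]; s=dict(S[0])
    s["depth"]=np.median([x["depth"] for x in S],0); s["img"]=np.mean([x["pixels"].astype(float) for x in S],0); return s
def unproj(s,u,v,z):
    r=s["R"].T@np.array([(u-s["cx"])/s["fx"],(v-s["cy"])/s["fy"],1]); o=-s["R"].T@s["t"]
    return o+r*(z-o[2])/r[2]
E
python3 - <<'E'
from h import *
s=avg("top",6); W=cloud(s); z=W[...,2]
def sub(m,u0,u1,v0,v1):
    q=np.zeros_like(m);q[v0:v1,u0:u1]=m[v0:v1,u0:u1];return q
m=sub((z>113)&(z<122),225,285,130,190)
P=W[m]; r=cv2.minAreaRect(P[:,:2].astype(np.float32)); print("body",m.sum(),P.mean(0),np.median(P,0),r)
m=sub((z>87.5)&(z<93),205,310,110,205);r=cv2.minAreaRect(W[m][:,:2].astype(np.float32));print("lid",r,z[m].mean())
m=sub((z>45)&(z<56),345,382,210,240);P=W[m];c=P[:,:2]-P[:,:2].mean(0);w,V=np.linalg.eigh(c.T@c)
print("bar",P.mean(0),m.sum(),np.sqrt(12*w/len(c)),np.degrees(np.arctan2(V[1,1],V[0,1])),cv2.minAreaRect(P[:,:2].astype(np.float32)))
print("spindle px",unproj(s,257.8,170.9,111), "body px",unproj(s,247.8,152,117))
s2=avg("side",4); W=cloud(s2); z=W[...,2]
m=(z>45)&(z<56)&(abs(W[...,0]-473)<35)&(abs(W[...,1]+304)<35);P=W[m];c=P[:,:2]-P[:,:2].mean(0);w,V=np.linalg.eigh(c.T@c)
print("bar side",P.mean(0),m.sum(),np.sqrt(12*w/len(c)),np.degrees(np.arctan2(V[1,1],V[0,1])))
m=(z>113)&(z<122)&(abs(W[...,0]-640)<50)&(abs(W[...,1]+15)<50);P=W[m];print("body side",P.mean(0),m.sum(),cv2.minAreaRect(P[:,:2].astype(np.float32)))
m=(z>87)&(z<93)&(abs(W[...,0]-640)<150)&(abs(W[...,1]+15)<150);P=W[m];print("lid side",P.mean(0),m.sum(),cv2.minAreaRect(P[:,:2].astype(np.float32)))
E
```

```text
body 362 [635.677296    -5.17532642 117.35518061] [635.41373662  -4.68003421 117.35758687] ((636.6652221679688, -5.1094970703125), (47.52861785888672, 45.24711227416992), 28.388648986816406)
lid ((633.0872802734375, -30.173797607421875), (201.9349365234375, 222.9921417236328), 1.3147882223129272) 90.15396344637644
bar [ 473.64654223 -305.43874679   49.48430016] 98 [15.81526928 39.33700872] 112.98268555031753 ((473.8330383300781, -305.74114990234375), (15.764906883239746, 39.134666442871094), 22.264404296875)
spindle px [592.68957567 -31.24850702 111.        ] body px [637.29802802  -6.33068228 117.        ]
bar side [ 472.44025597 -302.89270191   49.17179404] 28 [15.59047553 41.5835934 ] 112.64837990906494
body side [634.26813281  -2.61873554 116.78291744] 143 ((635.4199829101562, -5.160383224487305), (46.7895393371582, 44.81483840942383), 29.34128761291504)
lid side [629.91670768 -19.15887186  89.65908359] 2402 ((631.286865234375, -30.048477172851562), (202.57293701171875, 224.13499450683594), 1.0602974891662598)
```

>>> {"method": "step_arm", "body": {"commands": [0.026,0.042,0,0.5,0.026,0.042,0,0.5,0.026,0.042,0,0.5,0.026,0.042,0,0.5,0.026,0.042,0,0.5,0.026,0.042,0,0.5,0.026,0.042,0,0.5], "jaw": 1}}

```text
time: 2.25
tcp_pos: [456.1, -294.1, 231.6]
ee_rot: [0.97, 0.245, 0.0, 0.0]
ft_force: [1.1, -0.1, -0.0]
width: 85.5
grasp_force: 0.0
```

>>> {"method": "step_arm", "body": {"commands": [0.026,0.042,0,0,0.026,0.042,0,0,0.026,0.042,0,0,0.026,0.042,0,0,0.026,0.042,0,0,0.026,0.042,0,0,0.026,0.042,0,0,0,0,0,0]}}

```text
time: 3.05
tcp_pos: [640.2, 8.6, 231.0]
ee_rot: [0.968, 0.25, 0.002, -0.003]
ft_force: [-1.0, 0.2, 0.2]
width: 85.2
grasp_force: 0.0
```

>>> {"method": "step_arm", "body": {"commands": [-0.001,-0.003,0,0,0,0,-0.02,0,0,0,-0.03,0,0,0,-0.03,0,0,0,-0.02,0,0,0,0,0,0,0,0,0]}}

```text
time: 3.75
tcp_pos: [636.1, -6.7, 131.8]
ee_rot: [0.97, 0.244, -0.0, 0.0]
ft_force: [-0.4, -0.1, 0.4]
width: 85.6
grasp_force: 0.0
```

```bash
python3 - <<'E'
from h import *
s=sense();print(s["time"],s["tcp_pos"],s["ee_rot"],s["joints"],s["ft_force"])
E
```

```text
3.75 [636.07590639  -6.6849027  131.79238279] [ 9.69812440e-01  2.43851645e-01 -1.36011833e-04  4.33218885e-04] [-0.03283475  0.72167021 -0.00210933  1.6494356   0.00329881  0.77057436
 -1.11491076] [-0.40299844 -0.10815642  0.35915549]
```

>>> {"method": "step_arm", "body": {"commands": [0,0.0015,-0.015,0,0,0,-0.015,0,0,0,-0.006,0,0,0,0,0]}}

```text
time: 4.15
tcp_pos: [635.2, -3.3, 93.9]
ee_rot: [0.97, 0.245, -0.001, -0.0]
ft_force: [-0.6, 0.3, 0.1]
width: 85.7
grasp_force: 0.0
```

>>> {"method": "step_arm", "body": {"commands": [0,0,0,0,0,0,0,0,0,0,0,0,0,0,0,0,0,0,0,0,0,0,0,0], "jaw": -1, "grip_force": 60}}

```text
time: 4.75
tcp_pos: [637.1, -3.5, 96.3]
ee_rot: [0.97, 0.245, 0.001, 0.0]
ft_force: [-0.5, -0.9, 5.4]
width: 44.5
grasp_force: 63.9
```

>>> {"method": "step_arm", "body": {"commands": [0,0,0.005,0,0,0,0.01,0,0,0,0.015,0,0,0,0.02,0,0,0,0.02,0,0,0,0,0,0,0,0,0]}}

```text
time: 5.45
tcp_pos: [636.3, -3.2, 165.8]
ee_rot: [0.97, 0.245, 0.0, 0.0]
ft_force: [-1.1, -0.7, -3.4]
width: 44.8
grasp_force: 63.2
```

```bash
python3 - <<'E'
from h import *
s=snapshot("side");u,v=proj(s,[620,-20,100]);u=int(u);v=int(v)
cv2.imwrite("pics/s1.png",crop(s,u-60,u+60,v-60,v+40,600))
s=sense();print(s["tcp_pos"],s["width"],s["ft_force"],s["wrist_torque"])
E
```

```text
[635.56899235  -3.21241247 164.88278979] 44.52855449186907 [-0.53256617  0.02153568 -3.20680827] [0.0293633  0.01983404 0.03590189]
```

View pics/s1.png

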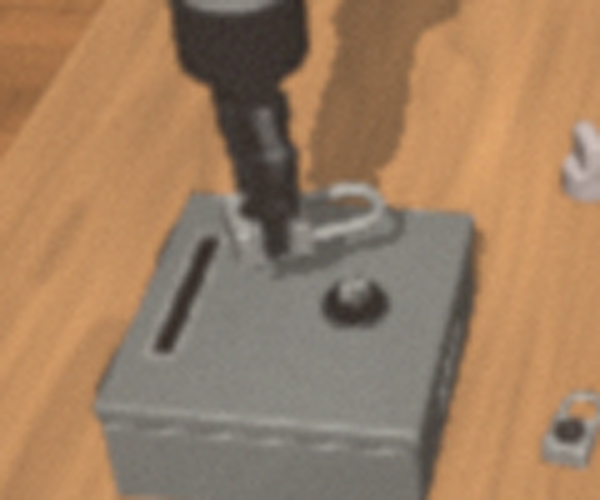

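The padlock is held level and clear of the spindle, which shows at crop (355,298). I'll carry it to the right of the safe.

>>> {"method": "step_arm", "body": {"commands": [0,-0.02,0,0,0,-0.035,0,0,0,-0.04,0,0,0,-0.04,0,0,0,-0.04,0,0,0,-0.04,0,0,0,-0.035,0,0,0,-0.02,0,0]}}

```text
time: 6.3
tcp_pos: [634.2, -277.7, 163.7]
ee_rot: [0.97, 0.243, -0.002, 0.0]
ft_force: [-0.3, -1.1, -2.6]
width: 44.7
grasp_force: 63.0
```

>>> {"method": "step_arm", "body": {"commands": [0,0,-0.01,0,0,0,-0.025,0,0,0,-0.03,0,0,0,-0.03,0,0,0,-0.03,0,0,0,-0.015,0,0,0,0,0,0,0,0,0]}}

```text
time: 7.1
tcp_pos: [637.0, -272.5, 25.8]
ee_rot: [0.969, 0.245, 0.0, -0.0]
ft_force: [0.7, -0.2, -2.0]
width: 44.9
grasp_force: 63.0
```

```bash
python3 - <<'E'
from h import *
s=avg("top",4); W=cloud(s); z=W[...,2]
# spindle image patch
g=s["img"].mean(2); u,v=proj(s,[593,-30,108]);print(u,v)
cv2.imwrite("pics/sp1.png",cv2.resize(np.clip(s["img"][int(v)-16:int(v)+17,int(u)-16:int(u)+17]*1.5,0,255).astype(np.uint8),(495,495),interpolation=cv2.INTER_CUBIC))
np.set_printoptions(linewidth=250)
print(g[int(v)-11:int(v)+12,int(u)-11:int(u)+12].round().astype(int)); print(int(u)-11,int(v)-11)
s=sense();print(s["time"],s["tcp_pos"],s["width"],s["ft_force"],s["joints"])
E
```

```text
257.214276602412 171.03029559828403
[[90 90 89 91 90 90 91 91 90 90 89 90 89 91 90 89 89 90 88 87 88 88 89]
 [89 89 90 90 89 89 89 89 90 91 89 90 90 88 89 90 90 88 89 90 89 88 87]
 [91 90 90 90 90 91 90 90 89 89 89 87 87 87 88 87 87 88 90 89 90 91 89]
 [90 90 90 91 88 88 89 87 84 82 79 76 77 76 79 82 85 86 89 90 90 89 88]
 [90 90 92 89 89 88 86 79 72 65 62 57 56 57 61 66 74 80 84 90 89 91 90]
 [91 90 89 90 89 83 72 63 53 45 38 35 32 35 38 44 53 62 72 81 86 88 89]
 [90 91 90 88 84 72 60 45 32 32 29 27 26 24 32 30 33 46 56 68 78 85 87]
 [92 91 88 85 75 62 44 33 28 35 40 40 38 34 38 37 29 30 42 54 68 77 84]
 [91 90 88 79 65 50 32 29 32 48 61 64 58 58 62 54 37 29 31 44 57 71 79]
 [90 91 85 74 59 36 27 26 37 59 74 81 80 79 79 69 46 31 28 36 48 62 75]
 [92 90 86 72 52 34 22 26 37 58 75 88 92 91 82 66 44 26 24 28 42 56 71]
 [91 90 82 68 47 30 23 24 36 57 74 88 95 92 78 57 34 25 21 28 41 55 68]
 [91 88 80 64 44 26 20 27 39 60 76 84 91 90 76 55 32 24 21 24 42 57 69]
 [91 88 81 63 45 29 22 23 39 55 64 68 77 83 75 55 32 17 21 25 40 55 68]
 [90 90 84 67 49 33 27 26 28 43 46 51 59 71 65 48 30 20 18 28 40 56 70]
 [90 90 83 72 53 34 25 21 26 28 30 36 42 51 48 35 25 17 23 31 45 60 73]
 [91 91 88 76 58 40 32 25 26 24 22 25 30 33 32 19 19 22 23 37 52 65 77]
 [91 90 88 81 69 53 40 31 25 25 18 25 25 24 23 24 21 27 34 45 59 73 83]
 [91 90 90 87 81 68 54 41 30 28 23 22 24 23 25 27 26 36 45 57 70 80 88]
 [89 92 91 91 86 79 68 55 45 36 29 28 28 29 30 37 42 49 62 70 81 86 90]
 [89 90 90 91 90 88 80 70 57 50 45 42 42 42 48 52 62 70 78 83 87 90 90]
 [91 91 90 91 92 89 86 81 75 68 64 57 60 62 67 72 79 84 88 89 91 90 90]
 [90 91 91 90 90 89 90 88 86 82 80 75 74 79 82 84 86 89 90 90 89 90 90]]
246 160
7.3 [ 637.45020009 -273.66151641   27.14505845] 44.55590086779838 [ 0.28274842 -0.99274087 -2.66530357] [ 0.37674591  0.92878879 -0.02111585  1.51881462  0.02642975  0.69123888 -0.73214919]
```

View pics/sp1.png

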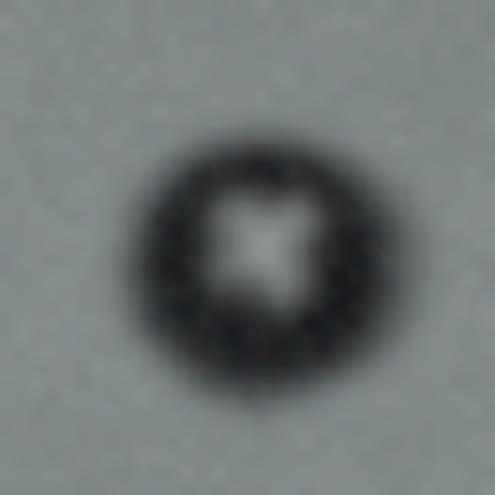

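The blurred spindle cross is at crop (262,250) on the black rose, with splines at roughly ±45° to ±60° in the image. I'll set the padlock down and fit the spindle in the meantime.

>>> {"method": "step_arm", "body": {"commands": [0,0,-0.007,0,0,0,-0.006,0,0,0,-0.004,0,0,0,-0.002,0,0,0,0,0,0,0,0,0]}}

```text
time: 7.9
tcp_pos: [636.0, -273.2, 6.4]
ee_rot: [0.97, 0.245, -0.0, -0.0]
ft_force: [-1.2, -0.2, 1.2]
width: 44.5
grasp_force: 63.3
```

```bash
cat > fit.py <<'E'
from h import *
from scipy.optimize import least_squares
def render(s,x,y,th,b,sg,u0,v0,n,K=6):
    def poly(pts): return np.array([[(a-u0+.5)*K,(c-v0+.5)*K] for a,c in (proj(s,p) for p in pts)])
    c,si=np.cos(th),np.sin(th)
    def ring(pts,z): return [(x+c*p-si*q,y+si*p+c*q,z) for p,q in pts]
    def cross(a,h): return [(a,-h),(a,h),(h,h),(h,a),(-h,a),(-h,h),(-a,h),(-a,-h),(-h,-h),(-h,-a),(h,-a),(h,-h)]
    circ=lambda r:[(r*np.cos(t),r*np.sin(t)) for t in np.linspace(0,2*np.pi,60)]
    im=np.full((n*K,n*K),b[0],np.float32)
    F=lambda pts,v:cv2.fillPoly(im,[np.round(poly(pts)*16).astype(np.int32)],float(v),shift=4)
    F(ring(circ(23),92),b[1]); F(ring(circ(20),95),b[2]); F(ring(circ(20),98),b[2])
    for z in np.arange(98,109,.5): F(ring(cross(9,3),z),b[3])
    for k,z in enumerate(np.arange(108.5,111.1,.5)): F(ring(cross(9-.3*k,3-.3*k),z),b[4])
    im=cv2.GaussianBlur(im,(0,0),sg*K); return cv2.resize(im,(n,n),interpolation=cv2.INTER_AREA)
def fit(s,x,y,n=29):
    u,v=proj(s,[x,y,105]); u0,v0=int(u)-n//2,int(v)-n//2
    g=s["img"].mean(2)[v0:v0+n,u0:u0+n]; best=None
    for t0 in np.radians(range(0,90,15)):
        f=lambda p:(render(s,p[0]*3+x,p[1]*3+y,p[2],[90,p[3]*50,p[4]*20,p[5]*50,p[6]*90],p[7],u0,v0,n)-g).ravel()
        r=least_squares(f,[0,0,t0,1,1,1,1,.9],diff_step=.02)
        q=(r.cost,x+3*r.x[0],y+3*r.x[1],np.degrees(r.x[2])%90,r.x[3:].round(2)); print(q)
E
python3 - <<'E'
from fit import *
s=avg("top",4); fit(s,593,-31)
print(sense()["tcp_pos"],sense()["ft_force"])
E
```

```text
(np.float64(12738.70290777444), np.float64(593.0), np.float64(-31.0), np.float64(33.71570480855013), array([1.26, 1.05, 0.39, 1.23, 1.3 ]))
(np.float64(13777.313120836676), np.float64(593.0), np.float64(-31.0), np.float64(16.800059552145534), array([1.32, 0.89, 0.41, 1.25, 1.45]))
(np.float64(12604.419448441995), np.float64(593.0), np.float64(-31.0), np.float64(30.441744116064644), array([1.25, 1.07, 0.37, 1.22, 1.28]))
(np.float64(12773.754361176949), np.float64(593.0), np.float64(-31.0), np.float64(40.22196782976425), array([1.27, 1.05, 0.38, 1.24, 1.31]))
(np.float64(13285.362406603432), np.float64(593.0), np.float64(-31.0), np.float64(50.68999799040153), array([1.32, 0.9 , 0.45, 1.27, 1.42]))
(np.float64(14677.514491140631), np.float64(593.0), np.float64(-31.0), np.float64(77.8092542361515), array([1.42, 0.8 , 0.63, 1.3 , 1.56]))
[ 636.10649969 -273.30480618    6.36365818] [-1.58095853  0.86374061 -0.05294867]
```

>>> {"method": "step_arm", "body": {"commands": [0,0,0,0,0,0,0,0,0,0,0,0,0,0,0,0,0,0,0,0], "jaw": 1}}

```text
time: 8.6
tcp_pos: [636.4, -273.3, 6.4]
ee_rot: [0.97, 0.245, 0.0, 0.0]
ft_force: [-0.3, -0.4, 0.8]
width: 85.6
grasp_force: 0.0
```

```bash
sed -i 's/render(s,p\[0\]\*3+x,p\[1\]\*3+y/render(s,p[0]*3-3+x,p[1]*3-3+y/; s/\[0,0,t0,/[1,1,t0+.01,/; s/diff_step=.02/diff_step=.05/; s/x+3\*r.x\[0\],y+3\*r.x\[1\]/x-3+3*r.x[0],y-3+3*r.x[1]/' fit.py
python3 - <<'E'
from fit import *
s=avg("top",4); fit(s,593,-31)
print(sense())
E
```

```text
(np.float64(3789.2152445933057), np.float64(593.3086324695305), np.float64(-32.95806844212229), np.float64(38.1899684033082), array([1.15, 1.12, 1.22, 1.1 , 1.18]))
(np.float64(4417.335536901942), np.float64(593.2484299818658), np.float64(-32.98153487499906), np.float64(24.165121827902972), array([1.22, 1.02, 0.77, 1.17, 1.28]))
(np.float64(3813.2515500160025), np.float64(593.1744253362746), np.float64(-32.602595850897764), np.float64(35.3795607490198), array([1.2 , 1.09, 0.78, 1.16, 1.22]))
(np.float64(3825.904674215022), np.float64(593.3088920274), np.float64(-32.774678898013654), np.float64(39.62111455324647), array([1.22, 1.06, 1.18, 1.13, 1.22]))
(np.float64(4432.963331311274), np.float64(593.0582484783931), np.float64(-32.736190687321866), np.float64(51.39461278500492), array([1.22, 1.02, 0.7 , 1.23, 1.33]))
(np.float64(5218.277337924123), np.float64(593.2987646548677), np.float64(-32.94719403606263), np.float64(66.13922793808304), array([1.25, 0.92, 1.31, 1.17, 1.39]))
{'time': 8.8, 'joints': array([ 0.37663274,  0.9576272 , -0.02065678,  1.52248966,  0.02746413,
        0.66173707, -0.73291098]), 'joint_velocities': array([-1.37139215e-04, -6.29675693e-04, -5.19573899e-05,  6.40393924e-04,
       -3.26514715e-04, -3.43057563e-04, -7.79286472e-04]), 'effort': array([-9.44624881e-04, -6.56696463e+01,  5.89121003e-01, -1.41891369e+01,
        7.91460508e-03,  8.83276743e-05,  6.30761235e-06]), 'tcp_pos': array([ 636.22492219, -273.31078657,    6.30128812]), 'ee_rot': array([ 9.69551199e-01,  2.44888692e-01,  1.42366266e-05, -1.14933679e-06]), 'ft_force': array([ 0.01962056, -0.29739737,  0.91595247]), 'wrist_torque': array([ 0.06732993,  0.01471747, -0.00994807]), 'grasp_force': 0.0, 'width': 85.16392343731026}
```

>>> {"method": "step_arm", "body": {"commands": [0,0,0.015,0,0,0,0.03,0,0,0,0.04,0,0,0,0.04,0,-0.02,-0.004,0,8.5,-0.025,-0.004,0,8.5,-0.025,-0.004,0,8.5,-0.025,-0.004,0,8.5]}}

```text
time: 9.6
tcp_pos: [540.5, -289.7, 132.8]
ee_rot: [0.854, 0.52, 0.0, 0.001]
ft_force: [-0.3, -0.3, -0.1]
width: 85.1
grasp_force: 0.0
```

>>> {"method": "step_arm", "body": {"commands": [-0.025,-0.004,0,8.5,-0.025,-0.004,0,8.5,-0.015,-0.004,0,8.5,-0.002,-0.004,0,8.5,0,0,0,8.5,0,0,0,8.0,0,0,0,0,0,0,0,0]}}

```text
time: 10.4
tcp_pos: [474.3, -305.7, 132.0]
ee_rot: [0.555, 0.832, -0.0, 0.0]
ft_force: [0.0, 0.0, -0.5]
width: 85.5
grasp_force: 0.0
```

```bash
python3 - <<'E'
from h import *
s=sense();q=s["ee_rot"];print(s["time"],s["tcp_pos"],2*np.degrees(np.arctan2(q[1],q[0]))-90,s["joints"][6])
s=avg("top",2); W=cloud(s); z=W[...,2]
m=(z>15)&(z<34)&(abs(W[...,0]-625)<60)&(abs(W[...,1]+280)<60);P=W[m]
print(P.mean(0),m.sum(),np.percentile(P[:,2],[10,50,90]),cv2.minAreaRect(P[:,:2].astype(np.float32)))
E
```

```text
10.4 [ 474.28489578 -305.72296445  132.00866702] 22.634459855810135 0.521917120822839
[ 622.33319307 -276.91338074   24.45675384] 418 [16.78992539 26.34309195 29.30833768] ((613.4519653320312, -283.7030029296875), (96.29075622558594, 45.827064514160156), 28.97652244567871)
```

>>> {"method": "step_arm", "body": {"commands": [0,0,-0.02,0,0,0,-0.03,0,0,0,-0.03,0,0,0,-0.02,0,0,0,-0.006,0,0,0,0,0,0,0,0,0]}}

```text
time: 11.2
tcp_pos: [475.0, -305.5, 26.2]
ee_rot: [0.553, 0.833, 0.0, 0.001]
ft_force: [0.1, -0.8, 0.4]
width: 85.2
grasp_force: 0.0
```

>>> {"method": "step_arm", "body": {"commands": [0,0,0,0,0,0,0,0,0,0,0,0,0,0,0,0,0,0,0,0,0,0,0,0,0,0,0,0], "jaw": -1, "grip_force": 80}}

```text
time: 11.9
tcp_pos: [474.3, -305.5, 25.7]
ee_rot: [0.553, 0.833, -0.0, 0.0]
ft_force: [-0.5, -0.6, 5.5]
width: 14.8
grasp_force: 78.7
```

>>> {"method": "step_arm", "body": {"commands": [0,0,0.01,0,0,0,0.03,0,0,0,0.04,0,0,0,0.04,0,0,0,0.015,0,0.01,0.02,0,0,0.015,0.035,0,0,0.015,0.035,0,0]}}

```text
time: 12.7
tcp_pos: [514.1, -214.9, 160.6]
ee_rot: [0.554, 0.833, -0.0, 0.0]
ft_force: [-0.2, 0.3, -1.2]
width: 14.5
grasp_force: 78.2
```

>>> {"method": "step_arm", "body": {"commands": [0.015,0.035,0,3,0.015,0.035,0,3,0.015,0.035,0,3,0.015,0.035,0,3,0.01,0.024,0,3.4,0.009,0.019,0,0,0,0,0,0,0,0,0,0]}}

```text
time: 13.5
tcp_pos: [592.6, -32.3, 160.1]
ee_rot: [0.436, 0.9, -0.0, -0.0]
ft_force: [-0.1, -0.3, -2.1]
width: 14.6
grasp_force: 78.3
```

```bash
python3 - <<'E'
from h import *
s=avg("side",3);u,v=[int(a) for a in proj(s,[593,-32,115])]
W=cloud(s)
cv2.imwrite("pics/s2.png",np.hstack([crop(s,u-25,u+25,v-30,v+20,400)]))
s=sense();q=s["ee_rot"];print(s["time"],s["tcp_pos"],2*np.degrees(np.arctan2(q[1],q[0]))-90,s["joints"][6],s["ft_force"],s["width"])
E
```

```text
13.65 [592.58667986 -34.10892994 160.1418239 ] 38.13287023262498 0.27765047163333023 [ 0.02116841  0.27236548 -1.95752895] 14.84015359100707
```

View pics/s2.png

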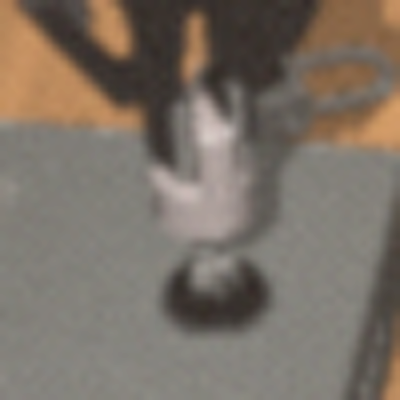

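The knob hangs over the spindle, with its skirt centre at crop (203,210), the spindle at (214,270) and the rose at (216,293). I'll compare these with the projections.

```bash
python3 - <<'E'
from h import *
s=avg("side",6);u,v=[int(a) for a in proj(s,[593,-32,115])]
t=sense()["tcp_pos"];z0=t[2]-25.7;print(t)
C=lambda X:tuple(round((a-b)*8,1) for a,b in zip(proj(s,X),(u-25,v-30)))
print("skirt ctr",C([t[0],t[1],z0+11]),"spindle",C([593.2,-32.7,108]),"rose top",C([593.2,-32.7,98]),"+x",C([594.2,-32.7,98]),"+y",C([593.2,-31.7,98]))
# measure: knob skirt bright rows, rose dark blob
g=s["img"].mean(2)[v-30:v+20,u-25:u+25]
np.set_printoptions(linewidth=250)
print(g[22:42,14:38].round().astype(int))
# depth: knob top-side skirt points
W=cloud(s);m=(abs(W[...,0]-593)<30)&(abs(W[...,1]+33)<30)&(W[...,2]>z0+2)&(W[...,2]<z0+20);print(m.sum(),W[m].mean(0),W[m].min(0),W[m].max(0),z0)
m=(abs(W[...,0]-593)<16)&(abs(W[...,1]+33)<16)&(W[...,2]>102)&(W[...,2]<113);print(m.sum(),W[m].mean(0))
E
```

```text
[593.12265172 -32.76778752 160.36497561]
skirt ctr (np.float64(199.9), np.float64(185.2)) spindle (np.float64(205.9), np.float64(259.7)) rose top (np.float64(207.5), np.float64(279.0)) +x (np.float64(205.1), np.float64(278.8)) +y (np.float64(206.9), np.float64(280.6))
[[ 81  81  81  81  84 103 117 114  99  91  98 110 113 107 102 103  98  74  58  55  60  76  83  84]
 [ 81  81  81  81  80  86 106 118 120 121 123 123 122 108 100 105  93  69  56  55  60  75  82  83]
 [ 82  82  82  82  77  72  88 104 118 125 126 125 125 113 104 100  87  67  56  55  63  78  84  84]
 [ 82  83  82  82  77  66  84  99 108 112 113 114 114 111 105  96  85  67  58  56  65  79  85  86]
 [ 83  82  82  82  80  74  86  98 104 107 109 110 111 107 104  97  84  67  56  57  65  79  85  85]
 [ 83  82  82  83  81  79  88  98 103 108 109 111 111 110 105 100  82  63  56  57  66  80  84  85]
 [ 83  82  83  84  83  82  85  93 100 106 110 112 111 104 100  95  75  59  57  66  78  85  86  86]
 [ 84  84  83  83  83  82  83  85  92 100 102 104  99  87  76  70  61  63  68  77  84  85  86  86]
 [ 84  83  84  82  83  83  82  84  86  
[... 638 characters left out ...]
76  85  86  85]
 [ 83  84  85  86  86  81  55  32  24  23  27  30  32  35  29  24  24  22  29  50  76  84  86  86]
 [ 84  85  85  85  86  82  59  37  27  23  23  23  23  25  25  23  24  27  39  58  79  84  85  86]
 [ 85  85  85  86  86  83  70  51  35  28  25  23  24  25  24  25  28  38  56  74  83  85  85  84]
 [ 84  85  85  86  86  86  81  70  53  41  35  32  35  35  38  38  45  58  70  81  85  85  84  85]
 [ 85  85  85  85  85  86  86  81  71  62  59  57  60  62  62  61  64  76  82  85  85  85  84  84]]
61 [589.37476642 -20.06743198 145.36763472] [573.85380912 -37.76796906 136.83842907] [610.97552629 -13.57185458 153.94438899] 134.66497560978928
22 [591.54271856 -29.18904358 107.90994456]
```

>>> {"method": "step_arm", "body": {"commands": [-0.0005,0,-0.01,0,0,0,-0.008,0,0,0,-0.004,0,0,0,-0.002,0,0,0,-0.001,0,0,0,0,0]}}

```text
time: 14.55
tcp_pos: [592.8, -32.2, 135.2]
ee_rot: [0.436, 0.9, 0.0, -0.0]
ft_force: [-0.7, 0.2, -2.3]
width: 14.6
grasp_force: 78.3
```

>>> {"method": "step_arm", "body": {"commands": [0,0,-0.001,0,0,0,-0.001,0,0,0,-0.001,0,0,0,0,0]}}

```text
time: 14.95
tcp_pos: [592.6, -31.5, 132.6]
ee_rot: [0.436, 0.9, 0.0, -0.0]
ft_force: [-1.9, 2.6, 2.1]
width: 14.9
grasp_force: 79.0
```

>>> {"method": "step_arm", "body": {"commands": [-0.0006,0.0008,0,0,0,0,-0.001,0,0,0,-0.001,0,0,0,-0.001,0,0,0,0,0]}}

```text
time: 15.45
tcp_pos: [591.8, -31.4, 128.8]
ee_rot: [0.436, 0.9, -0.0, -0.0]
ft_force: [-0.7, 1.0, -2.3]
width: 14.6
grasp_force: 78.3
```

```bash
python3 - <<'E'
from h import *
s=sense();print(s["tcp_pos"],s["ft_force"],s["wrist_torque"],s["ee_rot"])
E
```

```text
[591.76580055 -31.44021708 128.78052449] [-0.7329528   0.95601094 -2.26407687] [ 0.3851835   0.20381032 -0.04333778] [ 4.36324251e-01  8.99789365e-01 -1.18370396e-04 -4.82314111e-04]
```

It's sliding on freely. Next I push it home.

>>> {"method": "step_arm", "body": {"commands": [-0.0003,0.0004,-0.002,0,0,0,-0.002,0,0,0,-0.002,0,0,0,-0.001,0,0,0,-0.001,0,0,0,0,0]}}

```text
time: 16.05
tcp_pos: [591.8, -31.2, 121.8]
ee_rot: [0.436, 0.9, -0.0, 0.0]
ft_force: [-3.4, -0.1, 3.9]
width: 14.7
grasp_force: 79.2
```

>>> {"method": "step_arm", "body": {"commands": [0,0,-0.001,0,0,0,-0.001,0,0,0,-0.001,0,0,0,0,0,0,0,0,0]}}

```text
time: 16.55
tcp_pos: [591.8, -31.3, 119.3]
ee_rot: [0.436, 0.9, -0.0, 0.0]
ft_force: [-3.7, -0.5, 7.9]
width: 14.6
grasp_force: 79.9
```

>>> {"method": "step_arm", "body": {"commands": [-0.0003,0,-0.001,0,0,0,-0.001,0,0,0,0,0,0,0,0,0], "grip_force": 100}}

```text
time: 16.95
tcp_pos: [591.9, -31.2, 118.7]
ee_rot: [0.436, 0.9, -0.0, 0.001]
ft_force: [-6.8, 0.1, 19.1]
width: 13.9
grasp_force: 103.3
```

>>> {"method": "step_arm", "body": {"commands": [0,0,-0.0005,0,0,0,0,0,0,0,0,0,0,0,0,0,0,0,0,0]}}

```text
time: 17.45
tcp_pos: [591.9, -31.2, 118.7]
ee_rot: [0.436, 0.9, -0.0, 0.001]
ft_force: [-8.0, 0.0, 21.3]
width: 14.2
grasp_force: 103.7
```

```bash
python3 - <<'E'
from h import *
s=avg("side",2);u,v=[int(a) for a in proj(s,[593,-32,100])]
cv2.imwrite("pics/s3.png",crop(s,u-50,u+50,v-50,v+40,500))
s=sense();print(s["time"],s["tcp_pos"],s["ft_force"],s["wrist_torque"],s["grasp_force"])
E
```

```text
17.55 [591.91888863 -31.22244965 118.69204183] [-7.49405408 -0.030349   22.48650498] [ 0.01008795  1.84864753 -0.00770271] 103.74390363693237
```

View pics/s3.png

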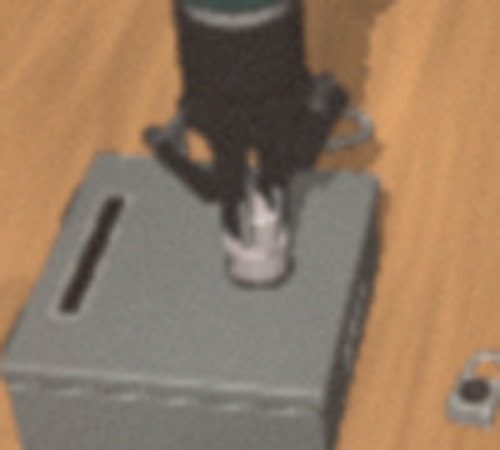

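The knob is upright and home at crop (258,245). TCP height is 118.7 mm as predicted, held at the stop with about 22 N of push.

```bash
python3 -c "
from cell import *
print(finish_job())"
```

```text
the job is handed in; nothing more can be done
None
```

I handed the job in with the padlock flat on the ledge and let go, and the knob meshed on the spindle, fully home, still gripped and pressed down with about 22 N; the judge's verdict was not shown.

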